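# Find the heavy side of a waterlogged grinding wheel and hold it down

## Task

The grinding wheel on the balancing stand was left standing in water, so one side of it is heavier; you cannot see which, and the sealed bearings are too stiff for it to roll round by itself. Turn the wheel by its rim, feel which side is heavy, and bring that side straight down, to within about 15 degrees. Finish holding it still there with the fingers firmly on its rim, so that I can chalk the light side, and leave the bowls, the hammer and the dressing stone where they lie.

Things in the scene. Friction and masses are not known exactly. Their poses are not given: they have to be found in the camera images.
- stand: Grey cast balancing stand, fixed to the bench; base 260 (x) x 190 (y) x 18 mm, origin at the middle of its underside, x along the wheel's arbor, z up. Two uprights with round bearing housings (68 mm across, 30 mm thick) stand at x = -90 and +90 mm, 189 mm high. Their seals drag on the wheel with about 0.52 N m either way at every angle, so it stays where it is left.
- wheel_centre (a point): Centre of the grinding wheel, on the arbor's axis, 155 mm above the bench; axes as the stand's. The wheel is a grey stone disc 250 mm in diameter and 40 mm thick (flat faces at x = -20 and +20 mm); its rim reaches 280 mm above the bench. Steel flanges 80 mm across stand 10 mm out from both faces. Outside them both faces are bare and can be pinched from above.
- wheel (a joint): Angle of the wheel in rad, right-handed about the stand's x axis (growing: the top of the rim moves towards the stand's -y side); it turns without end. The soaked side adds a pull of 0.33 to 0.47 N m when level with the arbor: turning is harder while it rises (up to 1.0 N m), easier while it sinks (down to 0.05), and takes the bare drag as it passes the top or the bottom.
- label (a point): Middle of the plain paper label on the wheel's face, 92 mm from the axis; it is at the top when the wheel's angle is 0, is repeated on the other face, and says nothing of the heavy side. The heavy spot itself, inside the stone (heavy_side in the rules; its z axis is upright when it is straight below the arbor), is not given; it never starts near the bottom.
- bowl: Open copper bowl, 150 mm across, 62 mm high, loose; origin under its centre. Leave alone.
- upturned_bowl: Brown copper bowl lying mouth down, 170 mm across, 74 mm high, loose; origin under its centre. Leave alone.
- hammer: Hammer lying on the bench, 260 mm long, under 40 mm high, wooden handle, loose. Leave alone.
- dressing_stone: Two-layer grey dressing stone, 75 x 48 x 34 mm, loose; origin under its centre. Leave alone.

How it is judged (in metres and radians):
At the end, for the whole second after the job is handed in: The wheel's heavy side is straight below the arbor to within 0.27 rad (15 degrees), the wheel is still, and the fingers reach over the rim (grasp point within 140 mm of the wheel centre) and bear on the wheel with at least 8 N (angle between heavy_side's own z axis and vertical below 0.27 rad and contact force between the fingers and wheel above 8 N and distance between the grasp point and wheel_centre below 0.14 m and angular speed of wheel below 0.08 rad/s); the arm keeps its last pose, push and grip.
It fails at once if the bowl is pushed more than 30 mm from its place (distance of bowl from where it was at the start of the episode above 0.03 m).
It fails at once if the upturned bowl is pushed more than 30 mm from its place (distance of upturned_bowl from where it was at the start of the episode above 0.03 m).
It fails at once if the hammer is pushed more than 30 mm from its place (distance of hammer from where it was at the start of the episode above 0.03 m).
It fails at once if the dressing stone is pushed more than 30 mm from its place (distance of dressing_stone from where it was at the start of the episode above 0.03 m).
It also fails if it takes over 72 s, if anything falls off the work surface, if the arm or the gripper's body presses on something with over 40 N, if the wrist force passes 120 N, or if a joint passes its speed limit or range.

## Robot

A 6-joint arm with a two-finger parallel gripper is mounted at the origin on the work surface. World frame = base frame: x ahead of the robot, y to its left, z up, the work surface at z = 0. Lengths are in m, angles in degrees, forces in N, time in s.
With the tool pointing down it reaches from about 0.4 to 0.825 m from the base axis. Payload 7 kg.
Tool frame: the origin (TCP) lies midway between the tips of the shut fingers; the grasp point (between the pads) lies 19 mm behind it; z points along the fingers, y is the direction in which the jaws open and shut (so a half turn about z gives the same grasp; the last joint's range is limited). The gripper opens to 88 mm and grips with 3 to 60 N. Pads are 19 mm wide; open, the fingers measure 130 mm over their backs; the gripper's body (78 mm by 193 mm) begins 47 mm behind the grasp point.
Start: joints at [81.71, 20.546, 0.682, 0, -70.136, -16.507], TCP at [0.283, 0.613, 0.227] pointing down, gripper open.
Joint ranges: [-176.03, 176.03], [-82.01, 121.73], [-58.28, 71.71], [-173.87, 95.51], [-174.79, -0.11], [-173.66, 173.66]. Speed limits (degrees/s): [136.94, 136.94, 172.46, 180, 180, 180].

## Interface

Orientations are given as [roll, pitch, yaw] about the fixed x, y, z axes, in that order (R = Rz(yaw) Ry(pitch) Rx(roll)).
In Python, from plant import get_state, capture, get_calibration, close_job, boxes_of, cut_out gives the robot as it stands.
- The arm moves only by the tool apply_moves, never from a script. Its argument "commands" is a list of rows, each an object with "grip": the closure, from 0 (fully open) to 1 (shut); "slide": the shift along the tool's x, y, z in m, a list of three; "roll": the turn about the tool's z in degrees. In form: [{"grip": grip, "slide": [x, y, z], "roll": roll}, ...]. A call has 1 to 5 rows; each row is the pose to reach, as a shift and turn from the pose commanded when the call began, along the tool's axes at that moment; what a row does not reach only later rows make up. A row lasts 1/8 s, in which the tool goes at most 62.5 mm and 10.7 degrees, less where a joint would pass 70% of its speed; a pose out of reach is approached as far as the arm can. A call with a gripper value outside its range is refused whole. The fingers move at their own pace and stop on an object; "grip_force" is the grip in N (left out, the last holds). Time passes only in rows, so rows that repeat a pose let the fingers close. It gives the time, the measured TCP pose, the force and the opening at its end, in the units of the state.
- get_state(): the state, without advancing time (a new reading comes with each control period).
- capture(name): name is "scene" or "top" or "wrist"; returns (picture, depth): 400x640x3 uint8, red, green, blue; 400x640 float32, m along the optical axis (not along the pixel's ray), 0 where there is no reading.
- get_calibration(name): a dict with "mtx" (3x3 intrinsics, pixels), "R" (3x3) and "t" (3): a world point X has camera coordinates R X + t. Camera axes: x right, y down, z forward; pixel columns grow to the right and rows downward; lengths in m; the calibration is good to about 2 mm. A picture is of the moment at which its call begins: read the wrist's pose just before it. get_calibration takes no time and is no camera call; for the wrist camera it gives the pose at the moment of the call.
- close_job(): hands the job in, once; it reports no verdict.
Trained networks look in the newest picture that a camera, given by its name, has taken for a name from the list of things; names that differ only in an ending like _2 or _b are one class to them, and where a whole thing is asked for, a point or a joint stands for the part that bears it (a point fixed in the world has none). Each returns a list of dicts, best first, with "score" (0 to 1); they miss things now and then, are a little off and sometimes report something else, mostly with a low value. They report only what shows in the picture. A call takes as long as a camera call.
- boxes_of(name, camera): "position" ([x, y, z] in m, in the coordinates of the camera as it stood for that picture, good to about 4 mm: the middle of the surface that is visible of it).
- cut_out(name, camera): "mask" (400x640 bool, what is visible of it).
The state is a dict: "time_s": time; "joints": joint angles; "qd": joint speeds; "joint_torque": joint torques, N m; "tcp_pos": TCP position; "eef_rot": TCP orientation; "contact_force": force on the tool from outside, world axes, zero at the start; "moment": the same for the moment, N m; "gripper_width": finger opening in m.
Only numpy, scipy, OpenCV 4.12 (cv2) and the standard library are available. Lean on these libraries where they do the work, as an engineer would, in place of code of your own. Each camera call takes 0.05 s, during which the arm holds its last target.

## Working session

There is one attempt and no reset: what is moved stays moved. The work goes in short steps, Python scripts to look and compute and a tool call to move; the robot and the scene stay as the last step left them, time stands still between calls to the robot, and variables do not carry over. Pictures are saved under pics/ and viewed, and the job is handed in when it is done.

Besides the shell and the picture viewer there is one more tool, called after "Request:" by a JSON object that holds its "name" and its "arguments". apply_moves: Moves the arm, as the interface text tells. Its arguments: {"type":"object","properties":{"commands":{"type":"array"},"grip_force":{"type":"number"}},"required":["commands"]}

```bash
ls; mkdir -p pics; cat > h.py <<'E'
import numpy as np, cv2
from plant import *
def snap(cam,fn):
    c=get_calibration(cam); p,d=capture(cam); cv2.imwrite('pics/'+fn,p[:,:,::-1]); return p,d,c
def toworld(c,X): return np.array(c['R']).T@(np.array(X)-np.array(c['t']))
E
python3 - <<'E'
from h import *
print(get_state())
for cam in ['scene','top']:
    p,d,c=snap(cam,cam+'0.png'); print(cam,c)
    for n in ['stand','wheel','label','bowl','upturned_bowl','hammer','dressing_stone']:
        for b in boxes_of(n,cam)[:2]: print(n,round(b['score'],2),toworld(c,b['position']).round(3))
E
```

```text
pics
{'time_s': 0.0, 'joints': array([ 8.17100920e+01,  2.05904752e+01,  6.32562805e-01, -2.11973697e-02,
       -7.01366202e+01, -1.65053390e+01]), 'qd': array([-0.00497387, -0.00650578, -0.01954457,  0.00402674,  0.03591643,
        0.02401626]), 'joint_torque': array([ 1.38869789e-03, -5.82719314e+01,  2.93048644e+01,  6.99741885e+00,
        6.85591658e-03, -1.58814692e-04]), 'tcp_pos': array([0.28290591, 0.61229203, 0.22562095]), 'eef_rot': array([ 1.79903701e+02, -7.75420478e-03, -2.48024594e+01]), 'contact_force': array([-0.1412759 ,  0.56245999,  0.03479315]), 'moment': array([0.0293202 , 0.00715955, 0.05085946]), 'gripper_width': 0.08786086102505465}
scene {'mtx': array([[441.48186137,   0.        , 322.72470973],
       [  0.        , 441.48186137, 197.84514483],
       [  0.        ,   0.        ,   1.        ]]), 'R': array([[ 0.64072642,  0.7676702 ,  0.01233319],
       [ 0.61953565, -0.50746635, -0.59887685],
       [-0.45348124,  0.39135708, -0.80074616]]), 't': array([-0.34575303, -0.20826671,  1.42447539])}
stand 0.76 [ 0.562 -0.059  0.161]
wheel 0.72 [ 0.55  -0.048
[... 166 characters left out ...]
56 [0.669 0.338 0.038]
top {'mtx': array([[450.64504838,   0.        , 314.71693844],
       [  0.        , 450.64504838, 200.40241768],
       [  0.        ,   0.        ,   1.        ]]), 'R': array([[-0.01590147, -0.99979272, -0.01271453],
       [-0.99221932,  0.01734889, -0.12328758],
       [ 0.12348261,  0.01065515, -0.99228953]]), 't': array([0.01163067, 0.52777842, 1.16714834])}
stand 0.6 [ 0.512 -0.028  0.158]
wheel 0.92 [ 0.521 -0.026  0.239]
wheel 0.53 [0.448 0.389 0.024]
label 0.97 [ 0.523 -0.031  0.238]
bowl 0.9 [0.451 0.389 0.023]
upturned_bowl 0.81 [ 0.631 -0.358  0.057]
hammer 0.88 [ 0.408 -0.31   0.022]
hammer 0.48 [0.659 0.343 0.038]
dressing_stone 0.61 [0.66  0.344 0.038]
```

View pics/scene0.png

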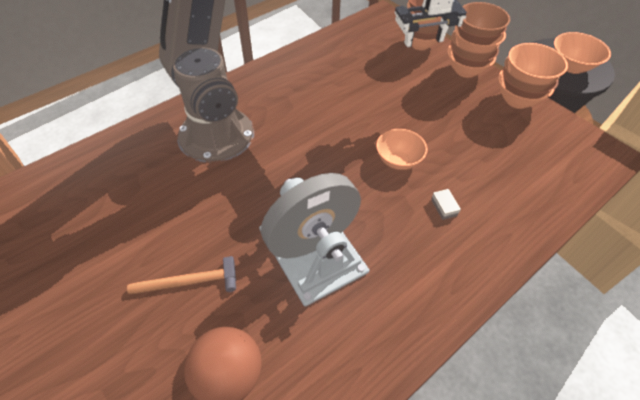

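View pics/top0.png

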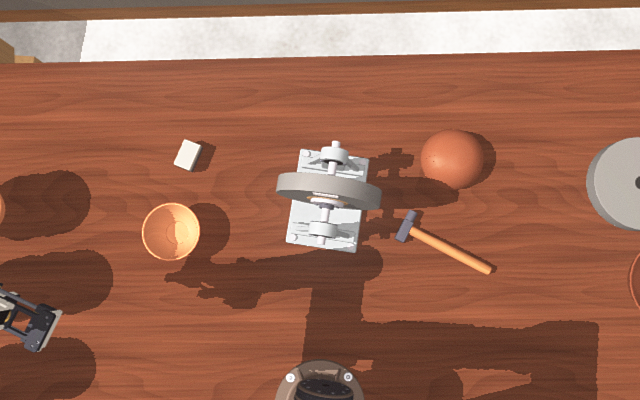

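The scene picture shows the wheel at about (310,215) with its label near the top, at (318,199). The bowls, hammer and stone are clear of it. Next I fit the wheel's geometry from the depth.

```bash
cat >> h.py <<'E'
def cloud(d,c):
    v,u=np.nonzero(d>0); z=d[v,u]; K=c['mtx']
    P=np.c_[(u-K[0,2])*z/K[0,0],(v-K[1,2])*z/K[1,1],z]
    return (P-np.array(c['t']))@np.array(c['R']),u,v
E
python3 - <<'E'
from h import *
from scipy.optimize import least_squares
Q=[]
for cam in ['scene','top']:
    p,d,c=snap(cam,cam+'1.png'); P,u,v=cloud(d,c)
    m=(P[:,2]>0.2)&(P[:,2]<0.3)&(abs(P[:,0]-.55)<.2)&(abs(P[:,1]+.04)<.2)
    W=P[m]; print(cam,m.sum(),W.min(0),W.max(0)); Q.append(W)
    for b in boxes_of('label',cam): print('label',b['score'],toworld(c,b['position']).round(4))
W=np.vstack(Q)
# distance to surface of disc: center (cx,cy,.155), yaw
def sd(p):
    n=np.array([np.cos(p[2]),np.sin(p[2]),0]); r=W-np.array([p[0],p[1],.155]); a=r@n
    rad=np.linalg.norm(r-np.outer(a,n),axis=1)
    dx=abs(a)-.02; dr=rad-.125
    return np.where((dx>0)&(dr>0),np.hypot(dx,dr),np.maximum(dx,dr))
for y0 in [-.15,0,.15]:
    s=least_squares(sd,[.53,-.03,y0],loss='soft_l1',f_scale=.002); print(s.x,np.degrees(s.x[2]),s.cost,np.median(abs(s.fun)))
E
```

```text
scene 2817 [ 0.4963524  -0.148116    0.20000021] [0.57267572 0.08279955 0.28239355]
label 0.83 [ 0.5497 -0.0475  0.1997]
top 2196 [ 0.49323292 -0.14619764  0.200193  ] [0.5690455  0.08480267 0.28393265]
label 0.78 [ 0.5212 -0.029   0.233 ]
[ 0.53304185 -0.03085204 -0.17202657] -9.856396276580348 0.0038001341116854818 0.0009395459698210637
[ 0.53304185 -0.03085204 -0.17202655] -9.856395197015216 0.003800134111686621 0.0009395461479941095
[ 0.53304185 -0.03085204 -0.17202659] -9.856397838203431 0.003800134111686968 0.0009395448138534816
```

Request:
{"name": "apply_moves", "arguments": {"commands": [{"grip": 0,"slide": [0,0,-0.06],"roll": 10},{"grip": 0,"slide": [0.03,0.025,-0.11],"roll": 20},{"grip": 0,"slide": [0.07,0.06,-0.143],"roll": 30},{"grip": 0,"slide": [0.115,0.098,-0.16],"roll": 40},{"grip": 0,"slide": [0.16,0.136,-0.173],"roll": 50}], "grip_force": 25}}

```text
time_s: 1.62
tcp_pos: [0.3718, 0.4206, 0.4009]
eef_rot: [-179.9, 0.1, -75.1]
contact_force: [1.4, -0.0, 0.0]
gripper_width: 0.0876
```

```bash
cat >> h.py <<'E'
C=np.array([.533,-.0309,.155]); PSI=-.17203
N=np.array([np.cos(PSI),np.sin(PSI),0]); T=np.array([-np.sin(PSI),np.cos(PSI),0])
def to(target,yaw,p=None,y0=None):
    s=get_state(); p=s['tcp_pos'] if p is None else np.array(p); y0=s['eef_rot'][2] if y0 is None else y0
    a=np.radians(y0); d=np.array(target)-p
    print('slide',[round(float(x),4) for x in (d@[np.cos(a),np.sin(a),0],d@[np.sin(a),-np.cos(a),0],-d[2])],'roll',round((y0-yaw+180)%360-180,2))
def grasp(phi,r=.115): # phi deg towards tool +x (-T)
    f=np.radians(phi); return C-T*r*np.sin(f)+np.array([0,0,r*np.cos(f)-.019])
E
python3 - <<'E'
from h import *
s=get_state(); print(s['time_s'],s['tcp_pos'],s['eef_rot'])
to(grasp(-45)+[0,0,.18],-99.86)
E
```

```text
1.625 [0.37183227 0.42057917 0.40086815] [-1.79933801e+02  7.00952480e-02 -7.51000423e+01]
slide [0.4039, -0.0737, 0.0036] roll 24.76
```

Request:
{"name": "apply_moves", "arguments": {"commands": [{"grip": 0,"slide": [0.055,-0.01,0],"roll": 8},{"grip": 0,"slide": [0.11,-0.02,0],"roll": 16},{"grip": 0,"slide": [0.165,-0.03,0],"roll": 24.8},{"grip": 0,"slide": [0.22,-0.04,0],"roll": 24.8},{"grip": 0,"slide": [0.28,-0.051,0],"roll": 24.8}]}}

```text
time_s: 2.25
tcp_pos: [0.4943, 0.1637, 0.4]
eef_rot: [-180.0, 0.0, -99.6]
contact_force: [0.6, 1.6, 0.4]
gripper_width: 0.0876
```

```bash
python3 - <<'E'
from h import *
s=get_state(); print(s['time_s'],s['tcp_pos'],s['eef_rot'])
to(grasp(-45)+[0,0,.18],-99.86)
E
```

```text
2.25 [0.49431784 0.16372752 0.39995707] [-1.79964544e+02  4.33389337e-02 -9.95589648e+01]
slide [0.1042, -0.0709, 0.0026] roll 0.3
```

Request:
{"name": "apply_moves", "arguments": {"commands": [{"grip": 0,"slide": [0.052,-0.036,0],"roll": 0.3},{"grip": 0,"slide": [0.104,-0.071,0],"roll": 0.3},{"grip": 0,"slide": [0.104,-0.071,0],"roll": 0.3}]}}

```text
time_s: 2.62
tcp_pos: [0.5475, 0.0472, 0.3992]
eef_rot: [180.0, -0.1, -100.2]
contact_force: [-0.2, 0.5, -0.7]
gripper_width: 0.0875
```

```bash
python3 - <<'E'
from h import *
s=get_state(); print(s['time_s'],s['tcp_pos'],s['eef_rot'],s['contact_force'],s['moment'])
to(grasp(-45),-99.86)
p,d,c=snap('wrist','w1.png'); p,d,c=snap('top','t1.png')
E
```

```text
2.625 [0.54752447 0.04722728 0.39917693] [ 1.79971989e+02 -5.25211420e-02 -1.00207723e+02] [-0.1693385   0.54622114 -0.72265616] [ 0.18892653  0.0230102  -0.03306699]
slide [-0.0019, 0.0009, 0.1819] roll -0.35
```

View pics/w1.png

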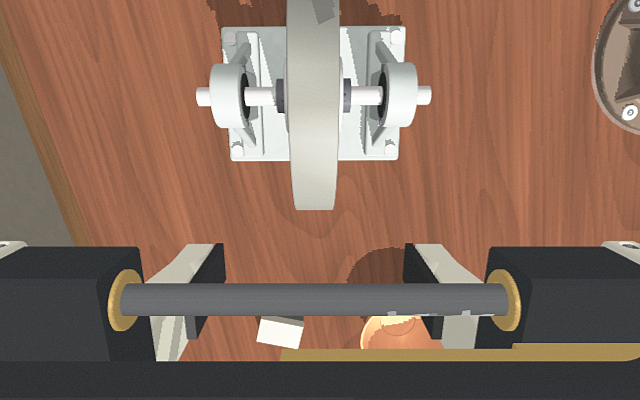

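The wheel is midway between the fingers: its rim is at column 315 and the fingers are at about columns 205 and 415. I'll go down now.

Request:
{"name": "apply_moves", "arguments": {"commands": [{"grip": 0,"slide": [-0.002,0.001,0.06],"roll": -0.3},{"grip": 0,"slide": [-0.002,0.001,0.115],"roll": -0.3},{"grip": 0,"slide": [-0.002,0.001,0.16],"roll": -0.3},{"grip": 0,"slide": [-0.002,0.001,0.181],"roll": -0.3},{"grip": 0,"slide": [-0.002,0.001,0.181],"roll": -0.3}]}}

```text
time_s: 3.35
tcp_pos: [0.5448, 0.0542, 0.2173]
eef_rot: [179.9, -0.1, -99.5]
contact_force: [1.0, -0.1, 0.2]
gripper_width: 0.0876
```

```bash
python3 - <<'E'
from h import *
s=get_state(); print(s['time_s'],s['tcp_pos'],s['eef_rot'],s['contact_force'],s['moment'])
to(grasp(-45),-99.86)
E
```

```text
3.35 [0.54476056 0.05421587 0.21733384] [ 1.79853482e+02 -8.00210782e-02 -9.94823321e+01] [ 0.95387103 -0.05974824  0.17590257] [ 0.10484944 -0.09032427  0.02660289]
slide [0.0046, -0.003, 0.0] roll 0.38
```

Request:
{"name": "apply_moves", "arguments": {"commands": [{"grip": 1,"slide": [0,0,0],"roll": 0},{"grip": 1,"slide": [0,0,0],"roll": 0},{"grip": 1,"slide": [0,0,0],"roll": 0},{"grip": 1,"slide": [0,0,0],"roll": 0}], "grip_force": 25}}

```text
time_s: 3.85
tcp_pos: [0.5461, 0.0531, 0.219]
eef_rot: [-180.0, 0.0, -99.6]
contact_force: [-0.6, -0.6, -0.4]
gripper_width: 0.0528
```

```bash
python3 - <<'E'
from h import *
s=get_state(); print(s['time_s'],s['tcp_pos'],s['eef_rot'],s['contact_force'],s['moment'],s['gripper_width'])
for i in range(3):
  get_calibration('wrist');capture('scene'); s=get_state(); print(s['time_s'],s['tcp_pos'],s['contact_force'],s['moment'])
ph=-45
for k in range(12):
  g=[grasp(-45+8*k+2*i)-grasp(-45+8*k) for i in range(1,5)]
  print(-45+8*k,[(round(float(-x@T),4),round(float(-x[2]),4)) for x in g])
E
```

```text
3.85 [0.54613154 0.0531046  0.21900959] [-1.79964345e+02  2.40180383e-02 -9.96029418e+01] [-0.59875963 -0.57367459 -0.4353142 ] [ 0.03397199 -0.03949041  0.02998802] 0.05280408350353819
3.9 [0.54606301 0.05307848 0.21885492] [-0.05610095  0.70100884 -0.47592655] [ 0.06578376 -0.01966118  0.04873675]
3.95 [0.54603985 0.05301361 0.21875659] [-0.68289377 -0.10009738  0.23153407] [ 0.0589733  -0.02951837  0.02778897]
4.0 [0.54785088 0.05259967 0.21907532] [ 19.21544506 -13.20930002 -10.80410785] [-4.55338157 -6.79364049 -0.24689971]
-45 [(0.0029, -0.0028), (0.0059, -0.0055), (0.0089, -0.0081), (0.0121, -0.0105)]
-37 [(0.0032, -0.0024), (0.0066, -0.0046), (0.01, -0.0067), (0.0135, -0.0087)]
-29 [(0.0035, -0.0019), (0.0072, -0.0036), (0.0108, -0.0053), (0.0145, -0.0068)]
-21 [(0.0038, -0.0014), (0.0076, -0.0026), (0.0114, -0.0037), (0.0153, -0.0047)]
-13 [(0.0039, -0.0008), (0.0079, -0.0015), (0.0119, -0.0021), (0.0158, -0.0025)]
-5 [(0.004, -0.0003), (0.008, -0.0004), (0.012, -0.0004), (0.016, -0.0003)]
3 [(0.004, 0.0003), (0.008, 0.0007), (0.012, 0.0013), (0.0159, 0.002)]
11 [(0.0039, 0.0008), (0.0078, 0.0018), (0.0117, 0.0029), (0.0155, 0.0042)]
19 [(0.0038, 0.0014), (0.0075, 0.0029), (0.0112, 0.0045), (0.0148, 0.0063)]
27 [(0.0035, 0.0019), (0.007, 0.0039), (0.0104, 0.006), (0.0138, 0.0083)]
35 [(0.0032, 0.0024), (0.0064, 0.0048), (0.0095, 0.0074), (0.0125, 0.0101)]
43 [(0.0029, 0.0028), (0.0057, 0.0057), (0.0084, 0.0087), (0.0109, 0.0117)]
```

Request:
{"name": "apply_moves", "arguments": {"commands": [{"grip": 1,"slide": [0,0,0],"roll": 0},{"grip": 1,"slide": [0,0,0],"roll": 0},{"grip": 1,"slide": [0,0,0],"roll": 0}]}}

```text
time_s: 4.38
tcp_pos: [0.5485, 0.0522, 0.2192]
eef_rot: [-179.7, -0.0, -99.6]
contact_force: [10.3, -6.3, -4.8]
gripper_width: 0.04
```

```bash
cat >> h.py <<'E'
def feel():
    s=get_state(); p=s['tcp_pos']; F=s['contact_force']; M=s['moment']; r=p-C
    ax=np.cross(r,F)@N
    u=-(r@T); w=r[2]+.019
    print('t',s['time_s'].__round__(3),'p',p.round(4),'phi',round(np.degrees(np.arctan2(u,w)),1),'rad',round(np.hypot(u,w),4),'off',round(r@N,4),'FN/T/z',(F@N).round(2),(F@T).round(2),F[2].round(2),'M',(M@N).round(3),'rxF',ax.round(3),'tot',(ax+M@N).round(3),'w',round(s['gripper_width'],4))
E
python3 - <<'E'
from h import *
feel()
for i in range(2): capture('scene'); feel()
E
```

```text
t 4.375 p [0.5485 0.0522 0.2192] phi -45.5 rad 0.1187 off 0.0011 FN/T/z 11.22 -4.48 -4.8 M -1.37 rxF -0.118 tot -1.488 w 0.04
t 4.425 p [0.5485 0.0523 0.2192] phi -45.5 rad 0.1187 off 0.001 FN/T/z 11.91 -4.35 -4.71 M -1.364 rxF -0.119 tot -1.482 w 0.0397
t 4.475 p [0.5485 0.0523 0.2192] phi -45.5 rad 0.1187 off 0.0011 FN/T/z 12.08 -4.53 -3.94 M -1.412 rxF -0.042 tot -1.454 w 0.0397
```

```bash
python3 - <<'E'
from h import *
r=.1186
for k in range(10):
  a=-45.5+9*k
  g=[grasp(a+2.25*i,r)-grasp(a,r) for i in range(1,5)]
  print(a,[(round(float(-x@T),4),round(float(-x[2]),4)) for x in g])
E
```

```text
-45.5 [(0.0033, -0.0033), (0.0068, -0.0064), (0.0104, -0.0094), (0.014, -0.0122)]
-36.5 [(0.0038, -0.0027), (0.0077, -0.0052), (0.0117, -0.0076), (0.0158, -0.0099)]
-27.5 [(0.0042, -0.0021), (0.0084, -0.004), (0.0127, -0.0057), (0.0171, -0.0073)]
-18.5 [(0.0044, -0.0014), (0.0089, -0.0026), (0.0135, -0.0036), (0.0181, -0.0045)]
-9.5 [(0.0046, -0.0007), (0.0092, -0.0012), (0.0139, -0.0015), (0.0185, -0.0016)]
-0.5 [(0.0047, 0.0001), (0.0093, 0.0003), (0.0139, 0.0007), (0.0186, 0.0013)]
8.5 [(0.0046, 0.0008), (0.0091, 0.0017), (0.0137, 0.0029), (0.0181, 0.0042)]
17.5 [(0.0044, 0.0015), (0.0088, 0.0031), (0.013, 0.005), (0.0173, 0.007)]
26.5 [(0.0041, 0.0022), (0.0082, 0.0045), (0.0121, 0.007), (0.016, 0.0096)]
35.5 [(0.0037, 0.0028), (0.0074, 0.0057), (0.0109, 0.0088), (0.0143, 0.012)]
```

Request:
{"name": "apply_moves", "arguments": {"commands": [{"grip": 1,"slide": [0,-0.0025,0],"roll": 0},{"grip": 1,"slide": [0,-0.0025,0],"roll": 0}]}}

```text
time_s: 4.72
tcp_pos: [0.5485, 0.0523, 0.2191]
eef_rot: [-180.0, -0.0, -99.6]
contact_force: [-2.4, -2.7, 4.5]
gripper_width: 0.0399
```

Request:
{"name": "apply_moves", "arguments": {"commands": [{"grip": 1,"slide": [0.0033,0,-0.0033],"roll": 0},{"grip": 1,"slide": [0.0068,0,-0.0064],"roll": 0},{"grip": 1,"slide": [0.0104,0,-0.0094],"roll": 0},{"grip": 1,"slide": [0.014,0,-0.0122],"roll": 0}]}}

```text
time_s: 5.22
tcp_pos: [0.5462, 0.0389, 0.231]
eef_rot: [-180.0, 0.0, -99.6]
contact_force: [2.4, 2.7, -2.0]
gripper_width: 0.04
```

```bash
python3 -c "
from h import *
feel()"
```

```text
t 5.225 p [0.5462 0.0389 0.231 ] phi -36.8 rad 0.1186 off 0.0011 FN/T/z 1.86 3.09 -2.04 M 1.623 rxF -0.38 tot 1.243 w 0.04
```

Request:
{"name": "apply_moves", "arguments": {"commands": [{"grip": 1,"slide": [0.0038,0,-0.0027],"roll": 0},{"grip": 1,"slide": [0.0077,0,-0.0052],"roll": 0},{"grip": 1,"slide": [0.0117,0,-0.0076],"roll": 0},{"grip": 1,"slide": [0.0158,0,-0.0099],"roll": 0}]}}

```text
time_s: 5.72
tcp_pos: [0.5435, 0.0232, 0.241]
eef_rot: [-180.0, 0.0, -99.6]
contact_force: [0.8, 4.6, 0.1]
gripper_width: 0.0398
```

Request:
{"name": "apply_moves", "arguments": {"commands": [{"grip": 1,"slide": [0.0042,0,-0.0021],"roll": 0},{"grip": 1,"slide": [0.0084,0,-0.004],"roll": 0},{"grip": 1,"slide": [0.0127,0,-0.0057],"roll": 0},{"grip": 1,"slide": [0.0171,0,-0.0073],"roll": 0}]}}

```text
time_s: 6.22
tcp_pos: [0.5405, 0.0062, 0.2482]
eef_rot: [-180.0, 0.0, -99.6]
contact_force: [0.9, 5.0, 1.0]
gripper_width: 0.0399
```

```bash
python3 -c "
from h import *
feel()"
```

```text
t 6.225 p [0.5405 0.0062 0.2482] phi -18.6 rad 0.1184 off 0.0011 FN/T/z 0.01 5.09 1.0 M 2.155 rxF -0.437 tot 1.718 w 0.0399
```

Request:
{"name": "apply_moves", "arguments": {"commands": [{"grip": 1,"slide": [0.0044,0,-0.0014],"roll": 0},{"grip": 1,"slide": [0.0089,0,-0.0026],"roll": 0},{"grip": 1,"slide": [0.0135,0,-0.0036],"roll": 0},{"grip": 1,"slide": [0.0181,0,-0.0045],"roll": 0}]}}

```text
time_s: 6.72
tcp_pos: [0.5374, -0.0116, 0.2527]
eef_rot: [180.0, 0.0, -99.6]
contact_force: [1.0, 5.0, 1.7]
gripper_width: 0.04
```

```bash
python3 -c "
from h import *
feel()"
```

```text
t 6.725 p [ 0.5374 -0.0116  0.2527] phi -9.6 rad 0.1183 off 0.0011 FN/T/z 0.08 5.12 1.75 M 2.223 rxF -0.465 tot 1.757 w 0.04
```

Request:
{"name": "apply_moves", "arguments": {"commands": [{"grip": 1,"slide": [0.0046,0,-0.0007],"roll": 0},{"grip": 1,"slide": [0.0092,0,-0.0012],"roll": 0},{"grip": 1,"slide": [0.0139,0,-0.0015],"roll": 0},{"grip": 1,"slide": [0.0185,0,-0.0016],"roll": 0}]}}

```text
time_s: 7.22
tcp_pos: [0.5343, -0.0299, 0.2543]
eef_rot: [180.0, 0.0, -99.6]
contact_force: [-0.4, 5.8, 1.6]
gripper_width: 0.0398
```

```bash
python3 -c "
from h import *
feel()"
```

```text
t 7.225 p [ 0.5343 -0.0299  0.2543] phi -0.6 rad 0.1183 off 0.0011 FN/T/z -1.39 5.69 1.65 M 2.359 rxF -0.563 tot 1.796 w 0.0398
```

Request:
{"name": "apply_moves", "arguments": {"commands": [{"grip": 1,"slide": [0.0047,0,0.0001],"roll": 0},{"grip": 1,"slide": [0.0093,0,0.0003],"roll": 0},{"grip": 1,"slide": [0.0139,0,0.0007],"roll": 0},{"grip": 1,"slide": [0.0186,0,0.0013],"roll": 0}]}}

```text
time_s: 7.72
tcp_pos: [0.5311, -0.0482, 0.253]
eef_rot: [180.0, 0.0, -99.6]
contact_force: [-0.1, 6.2, 1.6]
gripper_width: 0.0398
```

```bash
python3 -c "
from h import *
feel()"
```

```text
t 7.725 p [ 0.5311 -0.0482  0.253 ] phi 8.4 rad 0.1183 off 0.0011 FN/T/z -1.14 6.11 1.56 M 2.44 rxF -0.626 tot 1.814 w 0.0398
```

Request:
{"name": "apply_moves", "arguments": {"commands": [{"grip": 1,"slide": [0.0046,0,0.0008],"roll": 0},{"grip": 1,"slide": [0.0091,0,0.0017],"roll": 0},{"grip": 1,"slide": [0.0137,0,0.0029],"roll": 0},{"grip": 1,"slide": [0.0181,0,0.0042],"roll": 0}]}}

```text
time_s: 8.22
tcp_pos: [0.528, -0.066, 0.2489]
eef_rot: [180.0, 0.0, -99.6]
contact_force: [0.1, 6.0, 4.0]
gripper_width: 0.0399
```

```bash
python3 -c "
from h import *
feel()"
```

```text
t 8.225 p [ 0.528  -0.066   0.2489] phi 17.4 rad 0.1183 off 0.0011 FN/T/z -0.93 5.98 3.96 M 2.459 rxF -0.701 tot 1.757 w 0.0399
```

Request:
{"name": "apply_moves", "arguments": {"commands": [{"grip": 1,"slide": [0.0044,0,0.0015],"roll": 0},{"grip": 1,"slide": [0.0088,0,0.0031],"roll": 0},{"grip": 1,"slide": [0.013,0,0.005],"roll": 0},{"grip": 1,"slide": [0.0173,0,0.007],"roll": 0}]}}

```text
time_s: 8.72
tcp_pos: [0.525, -0.0831, 0.242]
eef_rot: [180.0, 0.0, -99.6]
contact_force: [-1.1, 5.8, 4.1]
gripper_width: 0.04
```

```bash
python3 -c "
from h import *
feel()"
```

```text
t 8.725 p [ 0.525  -0.0831  0.242 ] phi 26.5 rad 0.1184 off 0.0011 FN/T/z -2.12 5.53 4.07 M 2.471 rxF -0.696 tot 1.776 w 0.04
```

Request:
{"name": "apply_moves", "arguments": {"commands": [{"grip": 1,"slide": [0.0041,0,0.0022],"roll": 0},{"grip": 1,"slide": [0.0082,0,0.0045],"roll": 0},{"grip": 1,"slide": [0.0121,0,0.007],"roll": 0},{"grip": 1,"slide": [0.016,0,0.0096],"roll": 0}]}}

```text
time_s: 9.22
tcp_pos: [0.5223, -0.099, 0.2325]
eef_rot: [180.0, -0.0, -99.6]
contact_force: [-1.5, 6.4, 5.4]
gripper_width: 0.04
```

```bash
python3 -c "
from h import *
feel()"
```

```text
t 9.225 p [ 0.5223 -0.099   0.2325] phi 35.5 rad 0.1185 off 0.0011 FN/T/z -2.56 6.04 5.36 M 2.493 rxF -0.837 tot 1.656 w 0.04
```

Request:
{"name": "apply_moves", "arguments": {"commands": [{"grip": 1,"slide": [0.0037,0,0.0028],"roll": 0},{"grip": 1,"slide": [0.0074,0,0.0057],"roll": 0},{"grip": 1,"slide": [0.0109,0,0.0088],"roll": 0},{"grip": 1,"slide": [0.0143,0,0.012],"roll": 0}]}}

```text
time_s: 9.72
tcp_pos: [0.5198, -0.1132, 0.2206]
eef_rot: [180.0, -0.0, -99.6]
contact_force: [-2.5, 5.1, 6.7]
gripper_width: 0.0399
```

```bash
python3 -c "
from h import *
feel()
p,d,c=snap('top','t2.png')
p,d,c=snap('scene','s2.png')
"
```

```text
t 9.725 p [ 0.5198 -0.1132  0.2206] phi 44.6 rad 0.1188 off 0.0011 FN/T/z -3.37 4.57 6.69 M 2.18 rxF -0.858 tot 1.323 w 0.0399
```

View pics/s2.png

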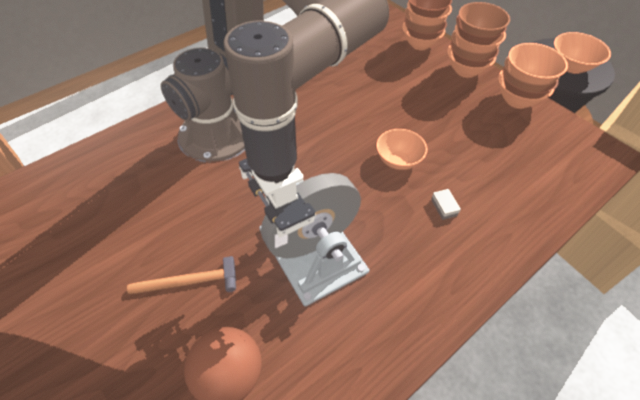

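```bash
python3 - <<'E'
from h import *
r=.1186
for k in range(10):
  a=44.5-9*k
  g=[grasp(a-2.25*i,r)-grasp(a,r) for i in range(1,5)]
  print(a,[(round(float(-x@T),4),round(float(-x[2]),4)) for x in g])
E
```

```text
44.5 [(-0.0034, -0.0032), (-0.0069, -0.0063), (-0.0105, -0.0092), (-0.0143, -0.012)]
35.5 [(-0.0038, -0.0026), (-0.0078, -0.0051), (-0.0118, -0.0074), (-0.016, -0.0096)]
26.5 [(-0.0042, -0.002), (-0.0085, -0.0038), (-0.0128, -0.0055), (-0.0173, -0.007)]
17.5 [(-0.0045, -0.0013), (-0.009, -0.0024), (-0.0135, -0.0034), (-0.0181, -0.0042)]
8.5 [(-0.0046, -0.0006), (-0.0093, -0.001), (-0.0139, -0.0012), (-0.0186, -0.0013)]
-0.5 [(-0.0047, 0.0001), (-0.0093, 0.0004), (-0.0139, 0.0009), (-0.0185, 0.0016)]
-9.5 [(-0.0046, 0.0009), (-0.0091, 0.0019), (-0.0136, 0.0031), (-0.0181, 0.0045)]
-18.5 [(-0.0044, 0.0016), (-0.0087, 0.0033), (-0.013, 0.0052), (-0.0171, 0.0073)]
-27.5 [(-0.0041, 0.0022), (-0.0081, 0.0046), (-0.012, 0.0072), (-0.0158, 0.0099)]
-36.5 [(-0.0037, 0.0028), (-0.0073, 0.0058), (-0.0107, 0.009), (-0.014, 0.0122)]
```

Request:
{"name": "apply_moves", "arguments": {"commands": [{"grip": 1,"slide": [-0.0034,0,-0.0032],"roll": 0},{"grip": 1,"slide": [-0.0069,0,-0.0063],"roll": 0},{"grip": 1,"slide": [-0.0105,0,-0.0092],"roll": 0},{"grip": 1,"slide": [-0.0143,0,-0.012],"roll": 0}]}}

```text
time_s: 10.32
tcp_pos: [0.522, -0.1002, 0.2314]
eef_rot: [179.9, -0.2, -99.6]
contact_force: [2.2, -6.5, -4.2]
gripper_width: 0.0399
```

Request:
{"name": "apply_moves", "arguments": {"commands": [{"grip": 1,"slide": [-0.0038,0,-0.0026],"roll": 0},{"grip": 1,"slide": [-0.0078,0,-0.0051],"roll": 0},{"grip": 1,"slide": [-0.0118,0,-0.0074],"roll": 0},{"grip": 1,"slide": [-0.016,0,-0.0096],"roll": 0}]}}

```text
time_s: 10.82
tcp_pos: [0.5247, -0.0846, 0.241]
eef_rot: [179.9, -0.2, -99.6]
contact_force: [3.1, -7.1, -4.7]
gripper_width: 0.0401
```

Request:
{"name": "apply_moves", "arguments": {"commands": [{"grip": 1,"slide": [-0.0042,0,-0.002],"roll": 0},{"grip": 1,"slide": [-0.0085,0,-0.0038],"roll": 0},{"grip": 1,"slide": [-0.0128,0,-0.0055],"roll": 0},{"grip": 1,"slide": [-0.0173,0,-0.007],"roll": 0}]}}

```text
time_s: 11.32
tcp_pos: [0.5277, -0.0678, 0.2481]
eef_rot: [179.9, -0.2, -99.6]
contact_force: [3.0, -8.4, -4.4]
gripper_width: 0.0392
```

Request:
{"name": "apply_moves", "arguments": {"commands": [{"grip": 1,"slide": [-0.0045,0,-0.0013],"roll": 0},{"grip": 1,"slide": [-0.009,0,-0.0024],"roll": 0},{"grip": 1,"slide": [-0.0135,0,-0.0034],"roll": 0},{"grip": 1,"slide": [-0.0181,0,-0.0042],"roll": 0}]}}

```text
time_s: 11.82
tcp_pos: [0.5307, -0.0504, 0.2524]
eef_rot: [179.9, -0.3, -99.6]
contact_force: [2.7, -9.4, -3.4]
gripper_width: 0.04
```

Request:
{"name": "apply_moves", "arguments": {"commands": [{"grip": 1,"slide": [-0.0046,0,-0.0006],"roll": 0},{"grip": 1,"slide": [-0.0093,0,-0.001],"roll": 0},{"grip": 1,"slide": [-0.0139,0,-0.0012],"roll": 0},{"grip": 1,"slide": [-0.0186,0,-0.0013],"roll": 0}]}}

```text
time_s: 12.32
tcp_pos: [0.5338, -0.0323, 0.254]
eef_rot: [179.9, -0.3, -99.6]
contact_force: [1.2, -10.0, -1.3]
gripper_width: 0.0398
```

Request:
{"name": "apply_moves", "arguments": {"commands": [{"grip": 1,"slide": [-0.0047,0,0.0001],"roll": 0},{"grip": 1,"slide": [-0.0093,0,0.0004],"roll": 0},{"grip": 1,"slide": [-0.0139,0,0.0009],"roll": 0},{"grip": 1,"slide": [-0.0185,0,0.0016],"roll": 0}]}}

```text
time_s: 12.82
tcp_pos: [0.5369, -0.0143, 0.2527]
eef_rot: [179.9, -0.3, -99.6]
contact_force: [1.7, -10.1, 0.7]
gripper_width: 0.0399
```

Request:
{"name": "apply_moves", "arguments": {"commands": [{"grip": 1,"slide": [-0.0046,0,0.0009],"roll": 0},{"grip": 1,"slide": [-0.0091,0,0.0019],"roll": 0},{"grip": 1,"slide": [-0.0136,0,0.0031],"roll": 0},{"grip": 1,"slide": [-0.0181,0,0.0045],"roll": 0}]}}

```text
time_s: 13.32
tcp_pos: [0.54, 0.0035, 0.2486]
eef_rot: [180.0, -0.3, -99.6]
contact_force: [-0.4, -9.7, 2.9]
gripper_width: 0.0401
```

Request:
{"name": "apply_moves", "arguments": {"commands": [{"grip": 1,"slide": [-0.0044,0,0.0016],"roll": 0},{"grip": 1,"slide": [-0.0087,0,0.0033],"roll": 0},{"grip": 1,"slide": [-0.013,0,0.0052],"roll": 0},{"grip": 1,"slide": [-0.0171,0,0.0073],"roll": 0}]}}

```text
time_s: 13.82
tcp_pos: [0.543, 0.0205, 0.2417]
eef_rot: [180.0, -0.3, -99.6]
contact_force: [-1.0, -8.9, 6.7]
gripper_width: 0.0398
```

Request:
{"name": "apply_moves", "arguments": {"commands": [{"grip": 1,"slide": [-0.0041,0,0.0022],"roll": 0},{"grip": 1,"slide": [-0.0081,0,0.0046],"roll": 0},{"grip": 1,"slide": [-0.012,0,0.0072],"roll": 0},{"grip": 1,"slide": [-0.0158,0,0.0099],"roll": 0}]}}

```text
time_s: 14.32
tcp_pos: [0.5457, 0.0364, 0.232]
eef_rot: [-180.0, -0.3, -99.6]
contact_force: [-2.2, -6.9, 7.5]
gripper_width: 0.04
```

```bash
python3 -c "
from h import *
feel()
p,d,c=snap('scene','s3.png')
"
```

```text
t 14.325 p [0.5457 0.0364 0.232 ] phi -35.5 rad 0.118 off 0.001 FN/T/z -0.96 -7.2 7.53 M -2.946 rxF 1.07 tot -1.877 w 0.04
```

View pics/s3.png

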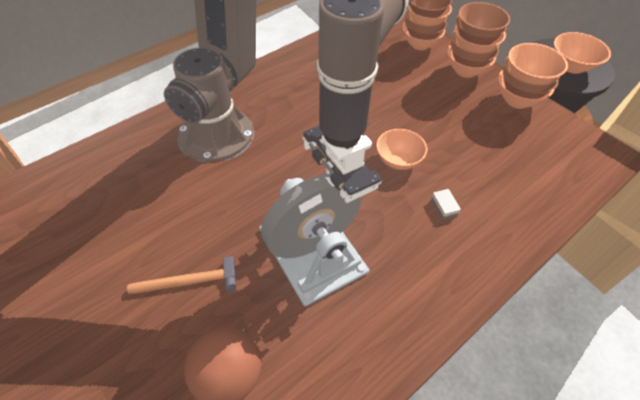

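The label is at (311,203), close to where it started at (318,199), which fits the 10° of sweep still to go, so the grip isn't slipping. Next I fit both sweeps.

```bash
cat > fit.py <<'E'
from h import *
fw=[[.5462,.0389,.231,2.4,2.7,-2.],[.5435,.0232,.241,.8,4.6,.1],[.5405,.0062,.2482,.9,5,1],[.5374,-.0116,.2527,1,5,1.7],[.5343,-.0299,.2543,-.4,5.8,1.6],[.5311,-.0482,.253,-.1,6.2,1.6],[.528,-.066,.2489,.1,6,4],[.525,-.0831,.242,-1.1,5.8,4.1],[.5223,-.099,.2325,-1.5,6.4,5.4],[.5198,-.1132,.2206,-2.5,5.1,6.7]]
bw=[[.522,-.1002,.2314,2.2,-6.5,-4.2],[.5247,-.0846,.241,3.1,-7.1,-4.7],[.5277,-.0678,.2481,3,-8.4,-4.4],[.5307,-.0504,.2524,2.7,-9.4,-3.4],[.5338,-.0323,.254,1.2,-10,-1.3],[.5369,-.0143,.2527,1.7,-10.1,.7],[.54,.0035,.2486,-.4,-9.7,2.9],[.543,.0205,.2417,-1,-8.9,6.7],[.5457,.0364,.232,-2.2,-6.9,7.5]]
def proc(L):
    out=[]
    for r in L:
        p=np.array(r[:3])-C+[0,0,.019]; F=np.array(r[3:])
        out.append((np.arctan2(-p@T,p[2]),-np.cross(p,F)@N)) # torque tool applies on wheel about +N
    return np.array(out)
f,b=proc(fw),proc(bw)
print(np.c_[np.degrees(f[:,0]),f[:,1]].round(2).tolist()); print(np.c_[np.degrees(b[:,0]),b[:,1]].round(2).tolist())
def rep(D,nm):
    ph=D[:,0]; A=np.c_[np.cos(ph),np.sin(ph),D[:,2:]]
    x,res,_,_=np.linalg.lstsq(A,D[:,1],rcond=None)
    # g = A sin(phi-phib), zero crossing rising = heavy at bottom
    print(nm,'amp',np.hypot(x[0],x[1]).round(3),'bottom at phi',np.degrees(np.arctan2(-x[0],x[1])).round(1),'K',x[2:].round(3),'rms',np.std(A@x-D[:,1]).round(3))
J=lambda D,s:np.c_[D,np.full(len(D),s)]
rep(np.vstack([J(f,1),J(b,-1)]),'both sym')
rep(J(f,1),'fw'); rep(J(b,-1),'bw')
E
python3 fit.py
```

```text
[[-36.78, 0.43], [-27.69, 0.48], [-18.64, 0.53], [-9.61, 0.56], [-0.58, 0.67], [8.44, 0.74], [17.43, 0.81], [26.48, 0.8], [35.54, 0.96], [44.57, 0.95]]
[[36.33, -0.87], [27.36, -0.93], [18.39, -1.03], [9.56, -1.09], [0.6, -1.14], [-8.3, -1.14], [-17.31, -1.19], [-26.35, -1.3], [-35.5, -1.2]]
both sym amp 0.431 bottom at phi 33.4 K [0.884] rms 0.037
fw amp 0.414 bottom at phi 8.0 K [0.72] rms 0.026
bw amp 0.543 bottom at phi 55.7 K [0.689] rms 0.03
```

```bash
python3 - <<'E'
from h import *
r=.1182
for k in range(9):
  a=-36+9*k
  g=[grasp(a+3*i,r)-grasp(a,r) for i in range(1,4)]
  print(a,[(round(float(-x@T),4),round(float(-x[2]),4)) for x in g])
E
```

```text
-36 [(0.0051, -0.0035), (0.0104, -0.0067), (0.0158, -0.0097)]
-27 [(0.0056, -0.0027), (0.0113, -0.005), (0.0171, -0.0071)]
-18 [(0.0059, -0.0018), (0.012, -0.0032), (0.018, -0.0043)]
-9 [(0.0061, -0.0008), (0.0123, -0.0013), (0.0185, -0.0015)]
0 [(0.0062, 0.0002), (0.0124, 0.0006), (0.0185, 0.0015)]
9 [(0.0061, 0.0011), (0.0121, 0.0026), (0.018, 0.0043)]
18 [(0.0058, 0.0021), (0.0116, 0.0044), (0.0171, 0.0071)]
27 [(0.0054, 0.003), (0.0107, 0.0062), (0.0158, 0.0097)]
36 [(0.0049, 0.0038), (0.0096, 0.0078), (0.0141, 0.012)]
```

Request:
{"name": "apply_moves", "arguments": {"commands": [{"grip": 1,"slide": [0.0051,0,-0.0035],"roll": 0},{"grip": 1,"slide": [0.0104,0,-0.0067],"roll": 0},{"grip": 1,"slide": [0.0158,0,-0.0097],"roll": 0}], "grip_force": 14}}

```text
time_s: 14.75
tcp_pos: [0.5435, 0.0232, 0.2406]
eef_rot: [-180.0, 0.0, -99.6]
contact_force: [1.9, 1.6, -1.6]
gripper_width: 0.0399
```

Request:
{"name": "apply_moves", "arguments": {"commands": [{"grip": 1,"slide": [0.0056,0,-0.0027],"roll": 0},{"grip": 1,"slide": [0.0113,0,-0.005],"roll": 0},{"grip": 1,"slide": [0.0171,0,-0.0071],"roll": 0}]}}

```text
time_s: 15.12
tcp_pos: [0.5406, 0.0063, 0.248]
eef_rot: [-180.0, 0.0, -99.6]
contact_force: [0.9, 3.3, 0.1]
gripper_width: 0.0396
```

Request:
{"name": "apply_moves", "arguments": {"commands": [{"grip": 1,"slide": [0.0059,0,-0.0018],"roll": 0},{"grip": 1,"slide": [0.012,0,-0.0032],"roll": 0},{"grip": 1,"slide": [0.018,0,-0.0043],"roll": 0}]}}

```text
time_s: 15.5
tcp_pos: [0.5375, -0.0116, 0.2523]
eef_rot: [-180.0, 0.0, -99.6]
contact_force: [-1.1, 4.9, 2.6]
gripper_width: 0.0401
```

Request:
{"name": "apply_moves", "arguments": {"commands": [{"grip": 1,"slide": [0.0061,0,-0.0008],"roll": 0},{"grip": 1,"slide": [0.0123,0,-0.0013],"roll": 0},{"grip": 1,"slide": [0.0185,0,-0.0015],"roll": 0}]}}

```text
time_s: 15.88
tcp_pos: [0.5343, -0.03, 0.2536]
eef_rot: [180.0, -0.0, -99.6]
contact_force: [-1.8, 4.4, 3.0]
gripper_width: 0.0401
```

Request:
{"name": "apply_moves", "arguments": {"commands": [{"grip": 1,"slide": [0.0062,0,0.0002],"roll": 0},{"grip": 1,"slide": [0.0124,0,0.0006],"roll": 0},{"grip": 1,"slide": [0.0185,0,0.0015],"roll": 0}]}}

```text
time_s: 16.25
tcp_pos: [0.5311, -0.0483, 0.252]
eef_rot: [180.0, -0.0, -99.6]
contact_force: [-2.3, 3.6, 3.9]
gripper_width: 0.0396
```

Request:
{"name": "apply_moves", "arguments": {"commands": [{"grip": 1,"slide": [0.0061,0,0.0011],"roll": 0},{"grip": 1,"slide": [0.0121,0,0.0026],"roll": 0},{"grip": 1,"slide": [0.018,0,0.0043],"roll": 0}]}}

```text
time_s: 16.62
tcp_pos: [0.528, -0.0661, 0.2476]
eef_rot: [180.0, -0.0, -99.6]
contact_force: [-2.5, 4.8, 3.9]
gripper_width: 0.04
```

Request:
{"name": "apply_moves", "arguments": {"commands": [{"grip": 1,"slide": [0.0058,0,0.0021],"roll": 0},{"grip": 1,"slide": [0.0116,0,0.0044],"roll": 0},{"grip": 1,"slide": [0.0171,0,0.0071],"roll": 0}]}}

```text
time_s: 17.0
tcp_pos: [0.5251, -0.0829, 0.2405]
eef_rot: [180.0, -0.0, -99.6]
contact_force: [-1.6, 5.0, 4.5]
gripper_width: 0.0402
```

Request:
{"name": "apply_moves", "arguments": {"commands": [{"grip": 1,"slide": [0.0054,0,0.003],"roll": 0},{"grip": 1,"slide": [0.0107,0,0.0062],"roll": 0},{"grip": 1,"slide": [0.0158,0,0.0097],"roll": 0}]}}

```text
time_s: 17.38
tcp_pos: [0.5224, -0.0985, 0.2308]
eef_rot: [180.0, -0.0, -99.6]
contact_force: [-2.9, 5.5, 5.1]
gripper_width: 0.0399
```

Request:
{"name": "apply_moves", "arguments": {"commands": [{"grip": 1,"slide": [0.0049,0,0.0038],"roll": 0},{"grip": 1,"slide": [0.0096,0,0.0078],"roll": 0},{"grip": 1,"slide": [0.0141,0,0.012],"roll": 0}]}}

```text
time_s: 17.75
tcp_pos: [0.5199, -0.1125, 0.2189]
eef_rot: [179.9, -0.0, -99.6]
contact_force: [-2.9, 4.3, 5.7]
gripper_width: 0.0398
```

```bash
python3 -c "
from h import *
feel()
"
```

```text
t 17.75 p [ 0.5199 -0.1125  0.2189] phi 44.9 rad 0.117 off 0.0011 FN/T/z -3.57 3.79 5.68 M 1.765 rxF -0.712 tot 1.053 w 0.0398
```

Request:
{"name": "apply_moves", "arguments": {"commands": [{"grip": 0,"slide": [0,0,0],"roll": 0},{"grip": 0,"slide": [0,0,0],"roll": 0},{"grip": 0,"slide": [0,0,0],"roll": 0}]}}

```text
time_s: 18.12
tcp_pos: [0.5205, -0.1121, 0.2186]
eef_rot: [180.0, -0.0, -99.6]
contact_force: [0.1, 0.5, -0.8]
gripper_width: 0.0644
```

Request:
{"name": "apply_moves", "arguments": {"commands": [{"grip": 0,"slide": [-0.05,0,-0.03],"roll": 0},{"grip": 0,"slide": [-0.083,0,-0.042],"roll": 0},{"grip": 0,"slide": [-0.12,0,-0.03],"roll": 0},{"grip": 0,"slide": [-0.166,0,-0.001],"roll": 0},{"grip": 0,"slide": [-0.166,0,-0.001],"roll": 0}]}}

```text
time_s: 18.75
tcp_pos: [0.5474, 0.0538, 0.2174]
eef_rot: [179.8, -0.1, -99.4]
contact_force: [-0.4, -0.8, 0.4]
gripper_width: 0.0874
```

```bash
python3 -c "
from h import *
feel()
p,d,c=snap('scene','s4.png')
feel()
"
```

```text
t 18.75 p [0.5474 0.0538 0.2174] phi -46.6 rad 0.1184 off -0.0003 FN/T/z -0.29 -0.84 0.41 M 0.032 rxF 0.088 tot 0.12 w 0.0874
t 18.8 p [0.5479 0.0528 0.2187] phi -45.8 rad 0.1186 off 0.0003 FN/T/z 0.34 0.4 0.18 M 0.077 rxF -0.01 tot 0.067 w 0.0875
```

View pics/s4.png

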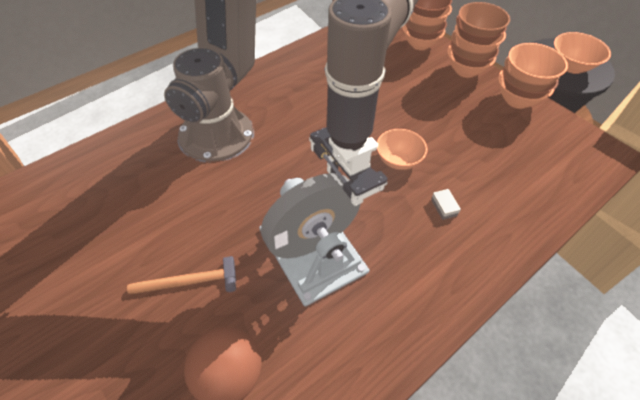

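The label is now at (281,240), so the wheel turned with the grip. I'll measure its angle from the label and fit all three sweeps.

```bash
cat >> h.py <<'E'
def labang(cam='scene'):
    c=get_calibration(cam); capture(cam); o=[]
    for m in cut_out('label',cam):
        v,u=np.nonzero(m['mask']); K=c['mtx']; R=np.array(c['R']); t=np.array(c['t'])
        o.append((round(m['score'],2),pixang(u.mean(),v.mean(),c)))
    return o
def pixang(u,v,c):
    K=c['mtx']; R=np.array(c['R']); t=np.array(c['t'])
    d=R.T@np.array([(u-K[0,2])/K[0,0],(v-K[1,2])/K[1,1],1]); o=-R.T@t
    P=o+d*(((C+.02*N)-o)@N/(d@N)); r=P-C
    return np.degrees(np.arctan2(-r@T,r[2])).round(1),np.hypot(r@T,r[2]).round(4)
E
python3 - <<'E'
from h import *
print(labang()); c=get_calibration('scene')
for uv in [(318,199),(311,203),(281,240)]: print(uv,pixang(*uv,c))
E
cat >> fit.py <<'E'
f2=proc([[.5435,.0232,.2406,1.9,1.6,-1.6],[.5406,.0063,.248,.9,3.3,.1],[.5375,-.0116,.2523,-1.1,4.9,2.6],[.5343,-.03,.2536,-1.8,4.4,3],[.5311,-.0483,.252,-2.3,3.6,3.9],[.528,-.0661,.2476,-2.5,4.8,3.9],[.5251,-.0829,.2405,-1.6,5,4.5],[.5224,-.0985,.2308,-2.9,5.5,5.1],[.5199,-.1125,.2189,-2.9,4.3,5.7]])
print(np.c_[np.degrees(f2[:,0]),f2[:,1]].round(2).tolist())
rep(J(f2[1:],1),'f2')
E
python3 fit.py
```

```text
[(0.9, (np.float64(27.3), np.float64(0.0483)))]
(318, 199) (np.float64(-3.4), np.float64(0.0905))
(311, 203) (np.float64(8.0), np.float64(0.0882))
(281, 240) (np.float64(91.7), np.float64(0.0917))
[[-36.78, 0.43], [-27.69, 0.48], [-18.64, 0.53], [-9.61, 0.56], [-0.58, 0.67], [8.44, 0.74], [17.43, 0.81], [26.48, 0.8], [35.54, 0.96], [44.57, 0.95]]
[[36.33, -0.87], [27.36, -0.93], [18.39, -1.03], [9.56, -1.09], [0.6, -1.14], [-8.3, -1.14], [-17.31, -1.19], [-26.35, -1.3], [-35.5, -1.2]]
both sym amp 0.431 bottom at phi 33.4 K [0.884] rms 0.037
fw amp 0.414 bottom at phi 8.0 K [0.72] rms 0.026
bw amp 0.543 bottom at phi 55.7 K [0.689] rms 0.03
[[-27.78, 0.29], [-18.72, 0.38], [-9.65, 0.49], [-0.54, 0.47], [8.56, 0.43], [17.66, 0.62], [26.71, 0.72], [35.82, 0.82], [44.91, 0.78]]
f2 amp 0.509 bottom at phi 47.0 K [0.855] rms 0.054
```

Request:
{"name": "apply_moves", "arguments": {"commands": [{"grip": 1,"slide": [0,0,0],"roll": 0},{"grip": 1,"slide": [0,0,0],"roll": 0},{"grip": 1,"slide": [0,0,0],"roll": 0},{"grip": 1,"slide": [0,0,0],"roll": 0},{"grip": 1,"slide": [0,0,0],"roll": 0}], "grip_force": 16}}

```text
time_s: 19.52
tcp_pos: [0.5483, 0.0517, 0.2198]
eef_rot: [-180.0, 0.0, -99.6]
contact_force: [-0.5, 0.2, -1.0]
gripper_width: 0.0436
```

Request:
{"name": "apply_moves", "arguments": {"commands": [{"grip": 1,"slide": [0,0,0],"roll": 0},{"grip": 1,"slide": [0,0,0],"roll": 0}]}}

```text
time_s: 19.77
tcp_pos: [0.5484, 0.0517, 0.2198]
eef_rot: [-180.0, -0.0, -99.6]
contact_force: [1.2, -1.2, -0.1]
gripper_width: 0.0398
```

```bash
python3 - <<'E'
from h import *
feel()
r=.1186
for k in range(10):
  a=-45.5+9*k
  g=[grasp(a+3*i,r)-grasp(a,r) for i in range(1,4)]
  print(a,[(round(float(-x@T),4),round(float(-x[2]),4)) for x in g])
E
```

```text
t 19.775 p [0.5484 0.0517 0.2198] phi -45.1 rad 0.1187 off 0.0011 FN/T/z 1.4 -1.01 -0.11 M -0.163 rxF 0.056 tot -0.107 w 0.0398
-45.5 [(0.0045, -0.0043), (0.0092, -0.0084), (0.014, -0.0122)]
-36.5 [(0.0051, -0.0036), (0.0104, -0.0069), (0.0158, -0.0099)]
-27.5 [(0.0056, -0.0027), (0.0113, -0.0051), (0.0171, -0.0073)]
-18.5 [(0.0059, -0.0018), (0.012, -0.0033), (0.0181, -0.0045)]
-9.5 [(0.0061, -0.0009), (0.0123, -0.0014), (0.0185, -0.0016)]
-0.5 [(0.0062, 0.0001), (0.0124, 0.0005), (0.0186, 0.0013)]
8.5 [(0.0061, 0.0011), (0.0122, 0.0025), (0.0181, 0.0042)]
17.5 [(0.0059, 0.002), (0.0116, 0.0043), (0.0173, 0.007)]
26.5 [(0.0055, 0.0029), (0.0108, 0.0061), (0.016, 0.0096)]
35.5 [(0.005, 0.0037), (0.0097, 0.0077), (0.0143, 0.012)]
```

Request:
{"name": "apply_moves", "arguments": {"commands": [{"grip": 1,"slide": [0.0045,0,-0.0043],"roll": 0},{"grip": 1,"slide": [0.0092,0,-0.0084],"roll": 0},{"grip": 1,"slide": [0.014,0,-0.0122],"roll": 0}]}}

```text
time_s: 20.15
tcp_pos: [0.5461, 0.0383, 0.2318]
eef_rot: [180.0, 0.0, -99.6]
contact_force: [3.8, 3.0, -6.9]
gripper_width: 0.0398
```

Request:
{"name": "apply_moves", "arguments": {"commands": [{"grip": 1,"slide": [0.0051,0,-0.0036],"roll": 0},{"grip": 1,"slide": [0.0104,0,-0.0069],"roll": 0},{"grip": 1,"slide": [0.0158,0,-0.0099],"roll": 0}]}}

```text
time_s: 20.52
tcp_pos: [0.5434, 0.0229, 0.2419]
eef_rot: [-180.0, 0.1, -99.6]
contact_force: [3.4, 5.0, -6.3]
gripper_width: 0.0398
```

Request:
{"name": "apply_moves", "arguments": {"commands": [{"grip": 1,"slide": [0.0056,0,-0.0027],"roll": 0},{"grip": 1,"slide": [0.0113,0,-0.0051],"roll": 0},{"grip": 1,"slide": [0.0171,0,-0.0073],"roll": 0}]}}

```text
time_s: 20.9
tcp_pos: [0.5405, 0.0063, 0.2492]
eef_rot: [-180.0, 0.1, -99.6]
contact_force: [3.1, 6.5, -6.6]
gripper_width: 0.0395
```

Request:
{"name": "apply_moves", "arguments": {"commands": [{"grip": 1,"slide": [0.0059,0,-0.0018],"roll": 0},{"grip": 1,"slide": [0.012,0,-0.0033],"roll": 0},{"grip": 1,"slide": [0.0181,0,-0.0045],"roll": 0}]}}

```text
time_s: 21.28
tcp_pos: [0.5375, -0.0113, 0.2539]
eef_rot: [-180.0, 0.1, -99.6]
contact_force: [1.8, 7.2, -3.8]
gripper_width: 0.0402
```

Request:
{"name": "apply_moves", "arguments": {"commands": [{"grip": 1,"slide": [0.0061,0,-0.0009],"roll": 0},{"grip": 1,"slide": [0.0123,0,-0.0014],"roll": 0},{"grip": 1,"slide": [0.0185,0,-0.0016],"roll": 0}]}}

```text
time_s: 21.65
tcp_pos: [0.5344, -0.0294, 0.2557]
eef_rot: [-180.0, 0.2, -99.6]
contact_force: [0.6, 10.0, -1.3]
gripper_width: 0.0401
```

Request:
{"name": "apply_moves", "arguments": {"commands": [{"grip": 1,"slide": [0.0062,0,0.0001],"roll": 0},{"grip": 1,"slide": [0.0124,0,0.0005],"roll": 0},{"grip": 1,"slide": [0.0186,0,0.0013],"roll": 0}]}}

```text
time_s: 22.02
tcp_pos: [0.5312, -0.0477, 0.2547]
eef_rot: [-180.0, 0.2, -99.6]
contact_force: [0.1, 10.0, 0.3]
gripper_width: 0.0396
```

Request:
{"name": "apply_moves", "arguments": {"commands": [{"grip": 1,"slide": [0.0061,0,0.0011],"roll": 0},{"grip": 1,"slide": [0.0122,0,0.0025],"roll": 0},{"grip": 1,"slide": [0.0181,0,0.0042],"roll": 0}]}}

```text
time_s: 22.4
tcp_pos: [0.5281, -0.0657, 0.2508]
eef_rot: [-180.0, 0.1, -99.6]
contact_force: [-1.2, 8.8, 2.9]
gripper_width: 0.0401
```

Request:
{"name": "apply_moves", "arguments": {"commands": [{"grip": 1,"slide": [0.0059,0,0.002],"roll": 0},{"grip": 1,"slide": [0.0116,0,0.0043],"roll": 0},{"grip": 1,"slide": [0.0173,0,0.007],"roll": 0}]}}

```text
time_s: 22.78
tcp_pos: [0.5251, -0.083, 0.244]
eef_rot: [-180.0, 0.1, -99.6]
contact_force: [-3.2, 9.0, 5.3]
gripper_width: 0.0397
```

Request:
{"name": "apply_moves", "arguments": {"commands": [{"grip": 1,"slide": [0.0055,0,0.0029],"roll": 0},{"grip": 1,"slide": [0.0108,0,0.0061],"roll": 0},{"grip": 1,"slide": [0.016,0,0.0096],"roll": 0}]}}

```text
time_s: 23.15
tcp_pos: [0.5223, -0.0991, 0.2345]
eef_rot: [-180.0, 0.1, -99.6]
contact_force: [-3.4, 8.3, 6.9]
gripper_width: 0.0398
```

Request:
{"name": "apply_moves", "arguments": {"commands": [{"grip": 1,"slide": [0.005,0,0.0037],"roll": 0},{"grip": 1,"slide": [0.0097,0,0.0077],"roll": 0},{"grip": 1,"slide": [0.0143,0,0.012],"roll": 0}]}}

```text
time_s: 23.52
tcp_pos: [0.5198, -0.1135, 0.2227]
eef_rot: [-180.0, 0.0, -99.6]
contact_force: [-3.7, 6.6, 7.2]
gripper_width: 0.0398
```

```bash
python3 -c "
from h import *
feel()
p,d,c=snap('scene','s5.png')
"
```

```text
t 23.525 p [ 0.5198 -0.1135  0.2227] phi 44.0 rad 0.1205 off 0.0011 FN/T/z -4.75 5.88 7.25 M 2.545 rxF -1.004 tot 1.541 w 0.0398
```

View pics/s5.png

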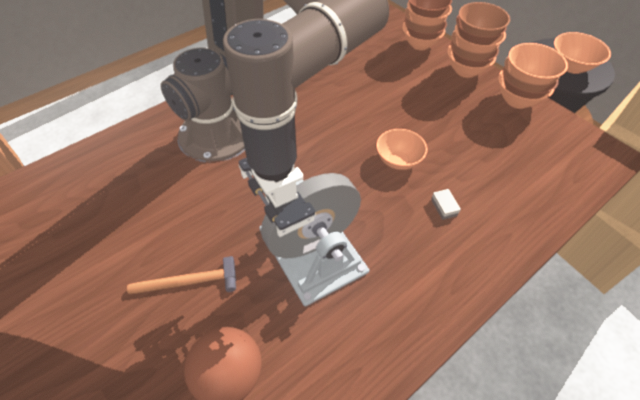

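```bash
cat >> fit.py <<'E'
f3=proc([[.5461,.0383,.2318,3.8,3,-6.9],[.5434,.0229,.2419,3.4,5,-6.3],[.5405,.0063,.2492,3.1,6.5,-6.6],[.5375,-.0113,.2539,1.8,7.2,-3.8],[.5344,-.0294,.2557,.6,10,-1.3],[.5312,-.0477,.2547,.1,10,.3],[.5281,-.0657,.2508,-1.2,8.8,2.9],[.5251,-.083,.244,-3.2,9,5.3],[.5223,-.0991,.2345,-3.4,8.3,6.9],[.5198,-.1135,.2227,-3.7,6.6,7.2]])
f3[:,0]+=np.radians(90)
print(np.c_[np.degrees(f3[:,0]),f3[:,1]].round(2).tolist())
Z=lambda D,i,s:np.c_[D,np.array([[s*(j==i) for j in range(3)]]*len(D))]
rep(np.vstack([Z(f,0,1),Z(b,0,-1),Z(f2[1:],1,1),Z(f3,2,1)]),'all')
rep(np.vstack([Z(f,0,1),Z(b,0,-1),Z(f2[1:],1,1),Z(f3,1,1)])[:,:4],'all shared 14/16')
rep(np.vstack([J(f2[1:],1),J(f3,1)]),'f2f3')
rep(np.vstack([J(f,1),J(f3,1)]),'f f3')
E
python3 fit.py; python3 -c "
from h import *
print(pixang(313,246,get_calibration('scene')))"
```

```text
[[-36.78, 0.43], [-27.69, 0.48], [-18.64, 0.53], [-9.61, 0.56], [-0.58, 0.67], [8.44, 0.74], [17.43, 0.81], [26.48, 0.8], [35.54, 0.96], [44.57, 0.95]]
[[36.33, -0.87], [27.36, -0.93], [18.39, -1.03], [9.56, -1.09], [0.6, -1.14], [-8.3, -1.14], [-17.31, -1.19], [-26.35, -1.3], [-35.5, -1.2]]
both sym amp 0.431 bottom at phi 33.4 K [0.884] rms 0.037
fw amp 0.414 bottom at phi 8.0 K [0.72] rms 0.026
bw amp 0.543 bottom at phi 55.7 K [0.689] rms 0.03
[[-27.78, 0.29], [-18.72, 0.38], [-9.65, 0.49], [-0.54, 0.47], [8.56, 0.43], [17.66, 0.62], [26.71, 0.72], [35.82, 0.82], [44.91, 0.78]]
f2 amp 0.509 bottom at phi 47.0 K [0.855] rms 0.054
[[53.68, 0.83], [62.65, 0.93], [71.47, 1.04], [80.33, 0.95], [89.18, 1.19], [98.08, 1.18], [107.01, 1.07], [116.0, 1.18], [125.02, 1.22], [133.97, 1.11]]
all amp 0.438 bottom at phi 33.1 K [0.884 0.729 0.725] rms 0.049
all shared 14/16 amp 0.437 bottom at phi 33.2 K [0.884 0.728] rms 0.049
f2f3 amp 0.44 bottom at phi 33.7 K [0.729] rms 0.059
f f3 amp 0.354 bottom at phi 25.8 K [0.793] rms 0.066
(np.float64(175.2), np.float64(0.0995))
```

```bash
python3 - <<'E'
from h import *
r=.1200
for k in range(9):
  a=44-9.9*k
  g=[grasp(a-3.3*i,r)-grasp(a,r) for i in range(1,4)]
  print(a,[(round(float(-x@T),4),round(float(-x[2]),4)) for x in g])
E
```

```text
44.0 [(-0.0051, -0.0047), (-0.0105, -0.009), (-0.0161, -0.013)]
34.1 [(-0.0058, -0.0037), (-0.0119, -0.0071), (-0.0181, -0.0101)]
24.2 [(-0.0064, -0.0027), (-0.0129, -0.0049), (-0.0196, -0.0068)]
14.299999999999997 [(-0.0067, -0.0015), (-0.0136, -0.0026), (-0.0204, -0.0034)]
4.399999999999999 [(-0.0069, -0.0003), (-0.0138, -0.0003), (-0.0207, 0.0002)]
-5.5 [(-0.0069, 0.0009), (-0.0137, 0.0021), (-0.0204, 0.0038)]
-15.400000000000006 [(-0.0066, 0.002), (-0.0131, 0.0044), (-0.0194, 0.0072)]
-25.299999999999997 [(-0.0062, 0.0031), (-0.0121, 0.0066), (-0.0179, 0.0104)]
-35.2 [(-0.0055, 0.0041), (-0.0108, 0.0086), (-0.0158, 0.0134)]
```

Request:
{"name": "apply_moves", "arguments": {"commands": [{"grip": 1,"slide": [-0.0051,0,-0.0047],"roll": 0},{"grip": 1,"slide": [-0.0105,0,-0.009],"roll": 0},{"grip": 1,"slide": [-0.0161,0,-0.013],"roll": 0}]}}

```text
time_s: 23.95
tcp_pos: [0.5224, -0.0983, 0.235]
eef_rot: [180.0, -0.1, -99.6]
contact_force: [-2.0, -3.7, 1.7]
gripper_width: 0.04
```

Request:
{"name": "apply_moves", "arguments": {"commands": [{"grip": 1,"slide": [-0.0058,0,-0.0037],"roll": 0},{"grip": 1,"slide": [-0.0119,0,-0.0071],"roll": 0},{"grip": 1,"slide": [-0.0181,0,-0.0101],"roll": 0}]}}

```text
time_s: 24.32
tcp_pos: [0.5256, -0.0799, 0.2448]
eef_rot: [180.0, -0.0, -99.6]
contact_force: [-1.7, -3.8, 1.5]
gripper_width: 0.0402
```

Request:
{"name": "apply_moves", "arguments": {"commands": [{"grip": 1,"slide": [-0.0064,0,-0.0027],"roll": 0},{"grip": 1,"slide": [-0.0129,0,-0.0049],"roll": 0},{"grip": 1,"slide": [-0.0196,0,-0.0068],"roll": 0}]}}

```text
time_s: 24.7
tcp_pos: [0.529, -0.0603, 0.2513]
eef_rot: [180.0, -0.0, -99.6]
contact_force: [-3.0, -3.3, 3.0]
gripper_width: 0.0401
```

Request:
{"name": "apply_moves", "arguments": {"commands": [{"grip": 1,"slide": [-0.0067,0,-0.0015],"roll": 0},{"grip": 1,"slide": [-0.0136,0,-0.0026],"roll": 0},{"grip": 1,"slide": [-0.0204,0,-0.0034],"roll": 0}]}}

```text
time_s: 25.08
tcp_pos: [0.5325, -0.0399, 0.2543]
eef_rot: [180.0, 0.0, -99.6]
contact_force: [-3.3, -2.9, 1.5]
gripper_width: 0.0398
```

Request:
{"name": "apply_moves", "arguments": {"commands": [{"grip": 1,"slide": [-0.0069,0,-0.0003],"roll": 0},{"grip": 1,"slide": [-0.0138,0,-0.0003],"roll": 0},{"grip": 1,"slide": [-0.0207,0,0.0002],"roll": 0}]}}

```text
time_s: 25.45
tcp_pos: [0.536, -0.0196, 0.2539]
eef_rot: [180.0, -0.0, -99.6]
contact_force: [-2.4, -3.6, -1.3]
gripper_width: 0.0398
```

Request:
{"name": "apply_moves", "arguments": {"commands": [{"grip": 1,"slide": [-0.0069,0,0.0009],"roll": 0},{"grip": 1,"slide": [-0.0137,0,0.0021],"roll": 0},{"grip": 1,"slide": [-0.0204,0,0.0038],"roll": 0}]}}

```text
time_s: 25.82
tcp_pos: [0.5395, 0.0003, 0.2501]
eef_rot: [180.0, -0.0, -99.6]
contact_force: [-2.3, -4.9, -2.6]
gripper_width: 0.0398
```

Request:
{"name": "apply_moves", "arguments": {"commands": [{"grip": 1,"slide": [-0.0066,0,0.002],"roll": 0},{"grip": 1,"slide": [-0.0131,0,0.0044],"roll": 0},{"grip": 1,"slide": [-0.0194,0,0.0072],"roll": 0}]}}

```text
time_s: 26.2
tcp_pos: [0.5428, 0.0193, 0.2431]
eef_rot: [180.0, -0.0, -99.6]
contact_force: [-1.9, -5.0, -0.6]
gripper_width: 0.0397
```

Request:
{"name": "apply_moves", "arguments": {"commands": [{"grip": 1,"slide": [-0.0062,0,0.0031],"roll": 0},{"grip": 1,"slide": [-0.0121,0,0.0066],"roll": 0},{"grip": 1,"slide": [-0.0179,0,0.0104],"roll": 0}]}}

```text
time_s: 26.58
tcp_pos: [0.5458, 0.0368, 0.2329]
eef_rot: [-180.0, -0.0, -99.6]
contact_force: [-2.4, -5.7, -1.3]
gripper_width: 0.0398
```

```bash
python3 -c "
from h import *
feel()
p,d,c=snap('scene','s6.png')
feel()
"
```

```text
t 26.575 p [0.5458 0.0368 0.2329] phi -35.4 rad 0.1189 off 0.0011 FN/T/z -1.42 -6.07 -1.32 M -2.467 rxF 0.382 tot -2.086 w 0.0398
t 26.625 p [0.546  0.0376 0.2323] phi -35.9 rad 0.1189 off 0.0011 FN/T/z -1.53 -4.21 -1.88 M -1.653 rxF 0.195 tot -1.458 w 0.0399
```

View pics/s6.png

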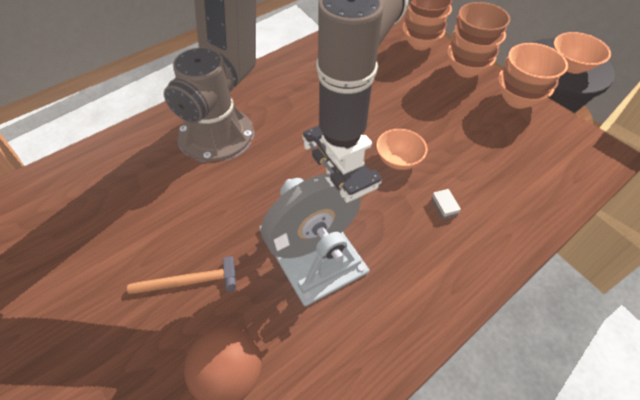

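The label is at (281,242), close to its place in the s4 picture. I'll add this return sweep to the fit and measure the label accurately.

```bash
cat >> fit.py <<'E'
b2=proc([[.5224,-.0983,.235,-2,-3.7,1.7],[.5256,-.0799,.2448,-1.7,-3.8,1.5],[.529,-.0603,.2513,-3,-3.3,3],[.5325,-.0399,.2543,-3.3,-2.9,1.5],[.536,-.0196,.2539,-2.4,-3.6,-1.3],[.5395,.0003,.2501,-2.3,-4.9,-2.6],[.5428,.0193,.2431,-1.9,-5,-.6],[.5458,.0368,.2329,-2.4,-5.7,-1.3]])
b2[:,0]+=np.radians(90)
print('b2',np.c_[np.degrees(b2[:,0]),b2[:,1]].round(2).tolist())
rep(np.vstack([Z(f,0,1),Z(b,0,-1),Z(f2[1:],1,1),Z(f3,1,1),Z(b2,1,-1)])[:,:4],'all+b2')
rep(np.vstack([J(f3,1),J(b2,-1)]),'f3 b2')
E
python3 fit.py | tail -3
python3 - <<'E'
from h import *
c=get_calibration('scene')
for n in ['scene0','s3','s4','s6','s5']:
    im=cv2.imread(f'pics/{n}.png'); g=im.min(2).astype(int)
    sub=np.zeros(g.shape,bool); 
    vv,uu=np.mgrid[170:290,240:370]
    for v,u in zip(vv.ravel(),uu.ravel()):
        a,r=pixang(u,v,c)
        if .072<r<.112 and g[v,u]>175: sub[v,u]=1
    nl,lab,st,ce=cv2.connectedComponentsWithStats(sub.astype(np.uint8))
    print(n,[(ce[i].round(1).tolist(),int(st[i,4]),pixang(*ce[i],c)) for i in range(1,nl) if st[i,4]>25])
E
```

```text
b2 [[124.57, -0.28], [114.48, -0.36], [104.42, -0.35], [94.33, -0.39], [84.36, -0.45], [74.4, -0.51], [64.48, -0.53], [54.59, -0.49]]
all+b2 amp 0.426 bottom at phi 34.3 K [0.885 0.738] rms 0.049
f3 b2 amp 0.422 bottom at phi 34.2 K [0.741] rms 0.056
scene0 [([318.0, 199.4], 175, (np.float64(-3.4), np.float64(0.089))), ([328.7, 236.0], 85, (np.float64(-156.9), np.float64(0.0952)))]
s3 [([347.9, 196.8], 53, (np.float64(-61.6), np.float64(0.097))), ([310.1, 203.3], 183, (np.float64(9.3), np.float64(0.0888))), ([328.6, 236.1], 87, (np.float64(-157.2), np.float64(0.0954)))]
s4 [([354.4, 200.3], 28, (np.float64(-80.0), np.float64(0.1073))), ([280.7, 239.5], 153, (np.float64(90.1), np.float64(0.0921)))]
s6 [([347.5, 196.4], 52, (np.float64(-60.2), np.float64(0.097))), ([328.6, 236.1], 87, (np.float64(-157.2), np.float64(0.0954))), ([281.2, 241.7], 150, (np.float64(96.4), np.float64(0.0923)))]
s5 [([283.6, 231.5], 48, (np.float64(72.2), np.float64(0.0873))), ([328.2, 236.2], 94, (np.float64(-157.8), np.float64(0.0949))), ([310.7, 245.8], 94, (np.float64(170.9), np.float64(0.0937)))]
```

Request:
{"name": "apply_moves", "arguments": {"commands": [{"grip": 0,"slide": [0,0,0],"roll": 0},{"grip": 0,"slide": [0,0,0],"roll": 0},{"grip": 0,"slide": [0,0,0],"roll": 0}]}}

```text
time_s: 27.0
tcp_pos: [0.5463, 0.0371, 0.2333]
eef_rot: [-179.9, 0.1, -99.6]
contact_force: [-0.9, -0.3, 0.0]
gripper_width: 0.0643
```

Request:
{"name": "apply_moves", "arguments": {"commands": [{"grip": 0,"slide": [0.04,0,-0.02],"roll": 0},{"grip": 0,"slide": [0.08,0,-0.022],"roll": 0},{"grip": 0,"slide": [0.095,0,-0.021],"roll": 0},{"grip": 0,"slide": [0.095,0,-0.021],"roll": 0},{"grip": 0,"slide": [0.095,0,-0.021],"roll": 0}]}}

```text
time_s: 27.62
tcp_pos: [0.5301, -0.0564, 0.2537]
eef_rot: [180.0, 0.0, -99.6]
contact_force: [-0.2, 0.9, 0.3]
gripper_width: 0.0876
```

Request:
{"name": "apply_moves", "arguments": {"commands": [{"grip": 1,"slide": [0,0,0],"roll": 0},{"grip": 1,"slide": [0,0,0],"roll": 0},{"grip": 1,"slide": [0,0,0],"roll": 0},{"grip": 1,"slide": [0,0,0],"roll": 0},{"grip": 1,"slide": [0,0,0],"roll": 0}], "grip_force": 25}}

```text
time_s: 28.25
tcp_pos: [0.5299, -0.0568, 0.2539]
eef_rot: [180.0, -0.0, -99.6]
contact_force: [-1.0, 0.6, 0.2]
gripper_width: 0.0432
```

Request:
{"name": "apply_moves", "arguments": {"commands": [{"grip": 1,"slide": [0,0,0],"roll": 0},{"grip": 1,"slide": [0,0,0],"roll": 0},{"grip": 1,"slide": [0,0,0],"roll": 0}]}}

```text
time_s: 28.62
tcp_pos: [0.5296, -0.0568, 0.2538]
eef_rot: [180.0, 0.0, -99.6]
contact_force: [-3.3, 2.0, 2.5]
gripper_width: 0.0398
```

```bash
cat >> h.py <<'E'
def lab2(n):
    p,d,c=snap('scene',n+'.png'); g=p.min(2).astype(int); sub=np.zeros(g.shape,np.uint8)
    for v in range(170,290):
        for u in range(240,370):
            a,r=pixang(u,v,c)
            if .072<r<.112 and g[v,u]>175: sub[v,u]=1
    nl,l,st,ce=cv2.connectedComponentsWithStats(sub)
    print(n,[(ce[i].round(1).tolist(),int(st[i,4]),[float(x) for x in pixang(*ce[i],c)]) for i in range(1,nl) if st[i,4]>60])
E
python3 - <<'E'
from h import *
feel(); lab2('s7')
s=get_state(); r=s['tcp_pos']-C; a=np.degrees(np.arctan2(-r@T,r[2]+.019)); rr=np.hypot(r@T,r[2]+.019)
g=[grasp(a-3*i,rr)-grasp(a,rr) for i in range(1,8)]
print([(round(float(-x@T),4),round(float(-x[2]),4)) for x in g])
E
```

```text
t 28.625 p [ 0.5296 -0.0568  0.2538] phi 12.5 rad 0.1207 off 0.0011 FN/T/z -3.59 1.44 2.5 M 0.447 rxF -0.208 tot 0.239 w 0.0398
s7 [([328.2, 236.2], 94, [-157.8, 0.0949]), ([281.1, 241.4], 164, [95.5, 0.0923])]
[(-0.0062, -0.0012), (-0.0125, -0.0021), (-0.0188, -0.0026), (-0.0251, -0.0029), (-0.0314, -0.0027), (-0.0377, -0.0023), (-0.044, -0.0015)]
```

View pics/s7.png

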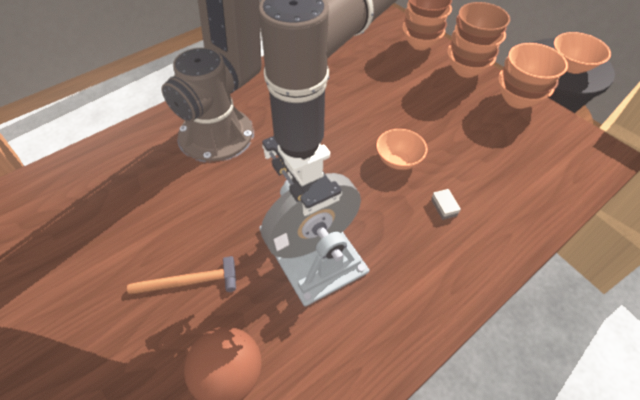

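The label is at (281,241) and the fingers are pinched near the top. I'll turn back 20°.

Request:
{"name": "apply_moves", "arguments": {"commands": [{"grip": 1,"slide": [-0.0062,0,-0.0012],"roll": 0},{"grip": 1,"slide": [-0.0125,0,-0.0021],"roll": 0},{"grip": 1,"slide": [-0.0188,0,-0.0026],"roll": 0},{"grip": 1,"slide": [-0.0251,0,-0.0029],"roll": 0},{"grip": 1,"slide": [-0.0314,0,-0.0027],"roll": 0}]}}

```text
time_s: 29.3
tcp_pos: [0.5347, -0.0275, 0.2565]
eef_rot: [179.9, -0.2, -99.6]
contact_force: [-1.8, -6.1, 0.2]
gripper_width: 0.0397
```

Request:
{"name": "apply_moves", "arguments": {"commands": [{"grip": 1,"slide": [-0.0063,0,0.0004],"roll": 0},{"grip": 1,"slide": [-0.0105,0,0.001],"roll": 0},{"grip": 1,"slide": [-0.0105,0,0.001],"roll": 0},{"grip": 1,"slide": [-0.0105,0,0.001],"roll": 0},{"grip": 1,"slide": [-0.0105,0,0.001],"roll": 0}]}}

```text
time_s: 29.92
tcp_pos: [0.5366, -0.0166, 0.2556]
eef_rot: [180.0, -0.1, -99.6]
contact_force: [-2.7, -4.0, 1.7]
gripper_width: 0.0397
```

```bash
python3 - <<'E'
from h import *
feel(); lab2('s8'); feel()
for n in ['bowl','upturned_bowl','hammer','dressing_stone']:
    for b in boxes_of(n,'scene')[:1]: print(n,round(b['score'],2),toworld(get_calibration('scene'),b['position']).round(3))
E
```

```text
t 29.925 p [ 0.5366 -0.0166  0.2556] phi -7.0 rad 0.1205 off 0.0011 FN/T/z -2.0 -4.42 1.65 M -2.089 rxF 0.469 tot -1.62 w 0.0397
s8 [([340.2, 195.8], 84, [-44.9, 0.0901]), ([281.5, 233.8], 164, [76.2, 0.0912]), ([328.6, 236.1], 89, [-157.2, 0.0953])]
t 29.975 p [ 0.5366 -0.0166  0.2556] phi -7.0 rad 0.1205 off 0.0011 FN/T/z -1.13 -5.93 1.23 M -2.016 rxF 0.615 tot -1.401 w 0.0398
bowl 0.81 [0.438 0.397 0.035]
upturned_bowl 0.64 [ 0.658 -0.372  0.064]
hammer 0.7 [ 0.413 -0.32   0.022]
dressing_stone 0.83 [0.668 0.335 0.038]
```

View pics/s8.png

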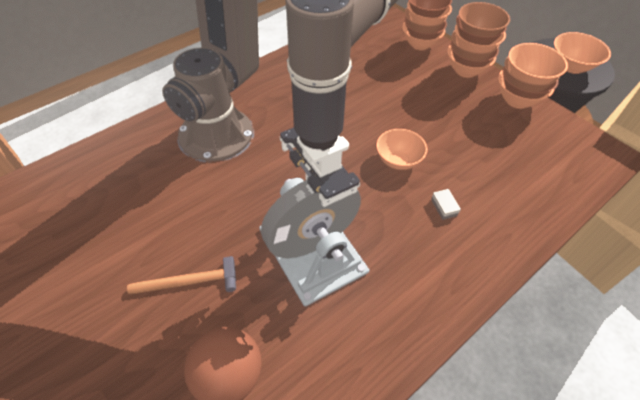

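Request:
{"name": "apply_moves", "arguments": {"commands": [{"grip": 1,"slide": [0,0,0],"roll": 0},{"grip": 1,"slide": [0,0,0],"roll": 0},{"grip": 1,"slide": [0,0,0],"roll": 0}], "grip_force": 35}}

```text
time_s: 30.55
tcp_pos: [0.5366, -0.0166, 0.2556]
eef_rot: [180.0, -0.1, -99.6]
contact_force: [-3.1, -4.0, 1.1]
gripper_width: 0.0401
```

```bash
python3 - <<'E'
from h import *
feel(); lab2('s9'); feel(); print(close_job())
E
```

```text
t 30.55 p [ 0.5366 -0.0166  0.2556] phi -7.0 rad 0.1205 off 0.0011 FN/T/z -2.41 -4.5 1.12 M -2.061 rxF 0.469 tot -1.592 w 0.0401
s9 [([340.4, 195.8], 83, [-45.1, 0.0904]), ([281.5, 233.8], 164, [76.2, 0.0912]), ([328.6, 236.1], 89, [-157.2, 0.0953])]
t 30.6 p [ 0.5366 -0.0166  0.2556] phi -7.0 rad 0.1205 off 0.0011 FN/T/z -1.22 -4.98 2.11 M -2.016 rxF 0.532 tot -1.483 w 0.0399
the job is handed in; nothing more can be done
None
```

The wheel's heavy side should now be straight down, to within a few degrees by my fit, and the fingers are holding it still at the rim. I handed the job in at about 30.6 s; no verdict is reported, so this rests on my own measurements.

**How I found it:** I pinched the rim and turned the wheel forward and back over about 170°, feeling the turning force. All the sweeps fitted together give a soaked-side pull of 0.43 N m, inside the stated 0.33–0.47. They put the heavy side at the bottom with the label about 78° round from the top.

**Final hold:**
- **Angle:** the label reads 76° in the camera, and the grip position puts the wheel within about 1° of the fitted bottom.
- **Grip:** I commanded 35 N, with the fingers closed to 40 mm, the wheel's thickness. The grasp point is 120 mm from the wheel centre.
- **Stillness:** the label angle and the arm position did not change over the last 0.6 s.
- **Other things:** the bowls, hammer and dressing stone are within about 3 mm of where they were first seen.

**What disagreed:**
- **Single sweeps:** fitted one at a time, the sweeps were too short and put the bottom anywhere from 8° to 56°, measured as gripper angle in the first grip. Fitting forward and back sweeps together gave 33–34° each time, except one forward-only pairing that gave 26°.
- **Label finder:** the trained network's cut-out for the label was wrong, giving a 48 mm radius instead of 92 mm. I measured the label from its brightness in the picture instead, good to about 2°.

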